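# Show the peeled pear to the inspection camera

## Robot

A 6-joint arm with a two-finger parallel gripper is mounted at the origin on the work surface. World frame = base frame: x ahead of the robot, y to its left, z up, the work surface at z = 0. Lengths are in mm, angles in rad, forces in N, time in s.
With the tool pointing down it reaches from about 275 to 1000 mm from the base axis. Payload 8.4 kg.
Tool frame: the origin (TCP) lies at the very end of the fingers, on their centre line; the grasp point (between the pads) lies 19 mm behind it; z points along the fingers, y is the line along which they close (so a half turn about z gives the same grasp; the last joint's range is limited). The gripper opens to 85 mm and grips with 20 to 120 N. Pads are 22 mm wide; open, the fingers measure 114 mm over their backs; the gripper's body (76 mm by 85 mm) begins 54 mm behind the grasp point. The pads swing forward as they close: fully open they stand 13 mm farther back than shut.
Start: joints at [-1.329, 0.353, 1.633, -0, 1.155, -0.002], TCP at [150.868, -606.52, 231.281] pointing down, gripper open.
Joint ranges: [-2.63, 2.63], [-0.92, 2.1], [0.06, 2.66], [-1.3, 4.44], [0, 2.69], [-3.02, 3.02]. Speed limits (rad/s): [2.22, 2.22, 2.79, 3.14, 3.14, 3.14].

## Interface

Orientations are given as a unit quaternion [x, y, z, w].
In Python, from station import * gives the robot as it stands.
- The arm moves only by the tool play_rows, never from a script. Its argument "targets" is text: rows parted by semicolons, each of 7 numbers parted by spaces: the turn, a rotation vector about the tool's x, y, z as a fraction of full scale, then the shift along the tool's x, y, z as a fraction of full scale, then the opening, from -1 (shut) to 1 (fully open). In form: ax ay az tx ty tz hand; .... A call has 1 to 12 rows; each row shifts and turns the commanded pose from where the row before left it, along the tool's axes as they then stand; what a row does not reach is not made up. Full scale, the value 1, is 0.6 m for a shift and 2 pi rad for a turn. A row lasts 1/8 s, in which the tool goes at most 62.5 mm and 10.7 degrees, less where a joint would pass 70% of its speed; a pose out of reach is approached as far as the arm can. A call with a number of a shift or a turn outside -1 to 1 is refused whole. A call with a gripper value outside its range is refused whole. The fingers move at their own pace and stop on an object; "grip_force" is the grip in N (left out, the last holds). Time passes only in rows, so rows that do not move let the fingers close. It gives the time, the measured TCP pose, the force, the opening and the grip force at its end, in the units of the state.
- get_state(): the state, without advancing time (a new reading comes with each control period).
- get_image(name): name is "side" or "top" or "wrist"; returns (picture, depth): 480x640x3 uint8, blue, green, red; 480x640 float32, mm along the optical axis (not along the pixel's ray), 0 where there is no reading.
- camera_model(name): a dict with "intrinsics" (3x3 intrinsics, pixels), "position" and "rotation" of the camera in the world. Camera axes: x right, y up, looking along -z (the intrinsics and any distortion apply to the point x, -y, -z); pixel columns grow to the right and rows downward; lengths in mm; the calibration is good to about 2 mm. A picture is of the moment at which its call begins: read the wrist's pose just before it. camera_model takes no time and is no camera call; for the wrist camera it gives the pose at the moment of the call.
- sign_off(): hands the job in; it is judged then, once.
The state is a dict: "t": time; "q": joint angles; "dq": joint speeds; "tau": joint torques, N m; "ee_pos": TCP position; "tcp_rot": TCP orientation; "contact_force": force on the tool from outside, world axes, zero at the start; "moment": the same for the moment, N m; "grip_width": opening from 0.0 (shut) to 1.0 (fully open); "grasp_force": force on a finger pad.
Only numpy, scipy, OpenCV 4.12 (cv2) and the standard library are available. Lean on these libraries where they do the work, as an engineer would, in place of code of your own. Each camera call takes 0.05 s, during which the arm holds its last target. There are 200 camera calls.

## Task

Set up a picture at the camera station: first take the blue backdrop plate out of the storage rack and slide it down into the station's slot until it is fully home, and only then let go of it. Then pick the pear with the pale peeled spot out of the sample tray and hold it up, upright and still, between the plate and the camera, with the spot facing straight into the lens, centred on the lens axis at lens height and 10 cm from the lens. Finish while still holding the pear there; leave the black plate and the other pears as they are.

Things in the scene. Friction and masses are not known exactly. Their poses are not given: they have to be found in the camera images.
- station: Fixed camera station: aluminium base 370 x 120 x 10 mm, a black camera (yellow ring) at one end, a grey slot block for the plate at the other. Origin on the bench, under the place where the pear is held; x level from slot to camera (roughly world +y), z up. Slot block 40 (x) x 116 (y), 45 mm high, centred at x = -110 mm; lens front at x = 130 mm; camera top at z = 130 mm.
- slot (a point): Centre of the floor of the slot in the station, 15 mm above the bench, axes as station. The slot is 10.4 mm wide along x, 92.4 mm long along y, 30 mm deep, with a 3 mm chamfer round its mouth. When the plate is home its origin lies here.
- lens (a point): Centre of the lens's front glass, 100 mm above the bench; axes as station, so the lens looks along -x.
- focus (a point): Point in the air on the lens axis, 100 mm in front of the lens: the centre of the peeled spot belongs here, facing +x of the station. Axes as station.
- rack: Grey storage rack fixed to the bench, 110 along x, 116 along y, 38 mm high, origin under its centre. Two upright slots, 10 mm wide and 26 mm deep, floor 12 mm above the bench,, at x = -32 and +32 mm, hold one plate each (which is which varies); plates lie along the rack's y.
- blue_plate: Blue rigid backdrop plate standing upright in the rack: 8 mm thick (x), 90 mm wide (y), 120 mm tall (z), 0.1 kg. Origin: centre of its lower edge; symmetrical, either face may face the lens.
- black_plate: Black plate of the same size in the rack's other slot; leave it.
- tray: Green sample tray fixed to the bench, 100 along x, 310 along y, 8 mm thick, origin under its centre. White nest rings (58 mm outside, 7 mm high) at y = -100, 0, 100 mm hold a pear each, standing on the tray's top.
- pear: Green-brown pear with a pale cream, round peeled spot (23 mm) on its side: 58 mm across, 65 mm tall plus an 8 mm stalk, 0.12 kg. Origin: centre of its underside; z up through the stalk. x points out through the spot. Widest, with straight sides, 23 to 39 mm above the underside. It stands in one of the three nests, spot towards world +x to +y.
- pear_spot (a point): Centre of the peeled spot, 29 mm out from the pear's axis along its x, 31 mm above its underside; axes as pear.
- pear_b: Whole pear without a spot: 58 mm across, 65 mm tall plus an 8 mm stalk, 0.12 kg. Origin: centre of its underside; z up through the stalk.
- pear_c: Whole pear without a spot: 58 mm across, 65 mm tall plus an 8 mm stalk, 0.12 kg. Origin: centre of its underside; z up through the stalk.

How it is judged (in metres and radians):
On the way, in this order (a step that is already met when the one before it is completed fails the run):
1. the blue plate is guided down the slot, still held, to within 12 mm of its floor (x of blue_plate in the frame of slot between -0.004 and 0.004 m and y of blue_plate in the frame of slot between -0.008 and 0.008 m and angle between the x axis of blue_plate and the x axis of station, either way round below 0.06 rad and angle between blue_plate's own z axis and vertical below 0.12 rad and z of blue_plate in the frame of slot below 0.012 m and contact force between the fingers and blue_plate above 0.5 N).
2. the blue plate is fully home and let go (x of blue_plate in the frame of slot between -0.004 and 0.004 m and y of blue_plate in the frame of slot between -0.008 and 0.008 m and angle between the x axis of blue_plate and the x axis of station, either way round below 0.06 rad and angle between blue_plate's own z axis and vertical below 0.12 rad and z of blue_plate in the frame of slot below 0.004 m and contact force between the fingers and blue_plate below 0.2 N), for 0.3 s.
3. the peeled pear is lifted clear of its nest in the gripper (height (world z) of pear above 0.04 m and contact force between the fingers and pear above 1 N), for 0.2 s.
At the end, for the whole second after the job is handed in: Blue plate upright in the slot, within 4 mm of its floor, untouched. The fingers hold the peeled pear still in the air, clear of station and plate: spot within 15 mm of the lens axis, 75 to 125 mm from the lens and facing it within 12 degrees; pear upright within 12 degrees (all of step 2 and x of pear_spot in the frame of focus between -0.025 and 0.025 m and y of pear_spot in the frame of focus between -0.015 and 0.015 m and z of pear_spot in the frame of focus between -0.015 and 0.015 m and horizontal distance between pear and lens above 0.1 m and angle between the x axis of pear and the x axis of station, either way round below 0.21 rad and angle between pear's own z axis and vertical below 0.21 rad and contact force between the fingers and pear above 1 N and linear speed of pear below 0.03 m/s and angular speed of pear below 0.3 rad/s and contact force between pear and station below 0.2 N and contact force between pear and blue_plate below 0.2 N); the arm keeps its last pose, push and grip.
It fails at once if the black plate moved by more than 20 mm or tipped (distance of black_plate from where it was at the start of the episode above 0.02 m or angle between black_plate's own z axis and vertical above 0.35 rad).
It fails at once if another pear moved by more than 20 mm or tipped (distance of any of pear_b, pear_c from where it was at the start of the episode above 0.02 m or angle between any of pear_b, pear_c's own z axis and vertical above 0.35 rad).
It also fails if it takes over 66 s, if anything falls off the work surface, if the arm or the gripper's body presses on something with over 40 N, if the wrist force passes 120 N, or if a joint passes its speed limit or range.

## Working session

There is one attempt and no reset: what is moved stays moved. The work goes in short steps, Python scripts to look and compute and a tool call to move; the robot and the scene stay as the last step left them, time stands still between calls to the robot, and variables do not carry over. Pictures are saved under pics/ and viewed, at most 10 in all, crops included, and the job is handed in when it is done.

Besides the shell and the picture viewer there is one more tool, called after "Call:" as name(argument=value, ...), one argument or row to a line, values as JSON. play_rows: Moves the arm, as the interface text tells. Its arguments: {"type":"object","properties":{"targets":{"type":"string"},"grip_force":{"type":"number"}},"required":["targets"]}

```bash
mkdir -p pics; ls; cat > h.py <<'E'
import numpy as np, cv2
from scipy.spatial.transform import Rotation as R
from station import *
def cloud(name):
    m=camera_model(name); im,d=get_image(name)
    K=np.array(m["intrinsics"]); v,u=np.mgrid[0:480,0:640]
    p=np.stack([(u-K[0,2])/K[0,0]*d, -(v-K[1,2])/K[1,1]*d, -d],-1)
    rot=np.array(m["rotation"]); rot=R.from_quat(rot).as_matrix() if rot.size==4 else rot
    P=p@rot.T+np.array(m["position"]); P[d<=0]=np.nan
    return im,d,P,m
E
python3 - <<'E'
from h import *
print(get_state())
for n in ("top","side"):
    im,d,P,m=cloud(n); print(n,m); cv2.imwrite(f"pics/{n}0.png",im); np.savez(f"{n}0.npz",im=im,P=P)
E
```

```text
pics
{'t': 0.0, 'q': array([-1.32938966e+00,  3.53649522e-01,  1.63412457e+00,  5.37839148e-06,
        1.15519873e+00, -2.41703009e-03]), 'dq': array([ 0.00083504,  0.00119153,  0.00218028, -0.00039828, -0.0023727 ,
       -0.00077504]), 'tau': array([-1.06972162e-03, -6.05255198e+01, -3.42062688e+01, -1.41385408e-04,
        9.39987134e-03,  1.57865435e-05]), 'ee_pos': array([ 150.76327677, -606.05939241,  230.56491254]), 'tcp_rot': array([ 9.92577846e-01,  1.21608978e-01, -7.98235705e-05, -6.85457895e-04]), 'contact_force': array([ 0.17112266, -0.47028315, -0.04696653]), 'moment': array([ 0.00383774, -0.03470492,  0.0459415 ]), 'grasp_force': 0.0, 'grip_width': 0.9988000182806993}
top {'intrinsics': array([[537.29968329,   0.        , 321.99813994],
       [  0.        , 537.29968329, 244.16675246],
       [  0.        ,   0.        ,   1.        ]]), 'position': array([ 324.06952931,   26.00482985, 1408.12866699]), 'rotation': array([ 0.04784619, -0.0471492 , -0.69509535,  0.71577241])}
side {'intrinsics': array([[489.88520867,   0.        , 325.05556142],
       [  0.        , 489.88520867, 246.01386699],
       [  0.        ,   0.        ,   1.        ]]), 'position': array([ 348.50547477, 1047.39034591,  757.13009672]), 'rotation': array([-0.04055584,  0.47129851,  0.87870131, -0.06416341])}
```

View pics/top0.png

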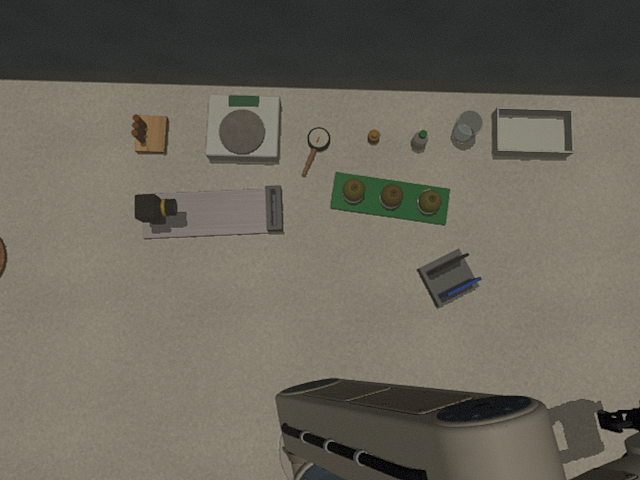

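View pics/side0.png

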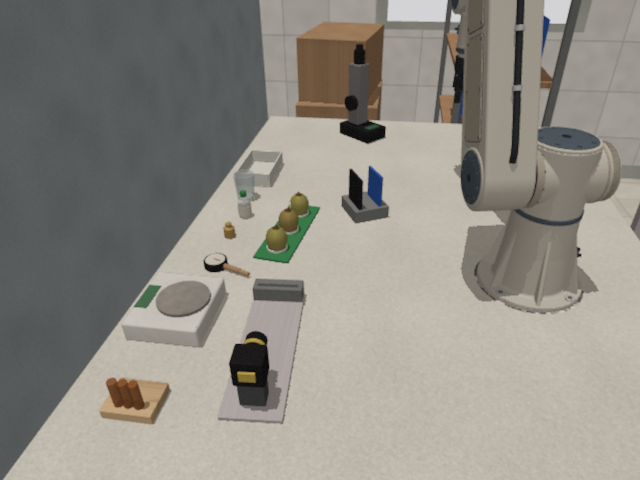

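Top view: station slot block at (274,208), camera at (155,208), tray pears at (354,190), (392,196), (430,202), rack (448,278) with the blue plate at (460,289) and black at (446,265). The side view shows the same layout; no pale spot is obvious.

```bash
python3 - <<'E'
from h import *
z=np.load("top0.npz"); im=z["im"];P=z["P"]
hsv=cv2.cvtColor(im,cv2.COLOR_BGR2HSV); v,u=np.mgrid[0:480,0:640]
def rep(n,m):
    q=P[m&np.isfinite(P[...,0])]; 
    if len(q)<5: print(n,len(q));return
    r=cv2.minAreaRect(q[:,:2].astype(np.float32)); print(n,len(q),"c",np.round(r[0],1),np.round(r[1],1),round(r[2],1),"z",np.percentile(q[:,2],[2,50,98]).round(1))
box=lambda a,b,c,d:(u>a)&(u<b)&(v>c)&(v<d)
green=(hsv[...,0]>50)&(hsv[...,0]<80)&(hsv[...,1]>120)&box(325,460,165,230); rep("tray",green&(P[...,2]<14))
blue=(hsv[...,0]>105)&(hsv[...,0]<130)&(hsv[...,1]>150)&box(410,490,240,310); rep("blue",blue); rep("bluetop",blue&(P[...,2]>112))
rep("blacktop",box(410,490,240,285)&(P[...,2]>112)&~blue)
rep("rack",box(410,490,240,310)&(P[...,2]>34)&(P[...,2]<42)&~blue)
rep("base",box(130,290,180,245)&(P[...,2]>6)&(P[...,2]<14))
rep("block",box(255,290,180,240)&(P[...,2]>40)&(P[...,2]<50))
rep("camtop",box(125,185,180,230)&(P[...,2]>120))
for i,c in enumerate([(354,190),(392,196),(430,202)]):
    rep("pear%d"%i,box(c[0]-16,c[0]+16,c[1]-16,c[1]+16)&(P[...,2]>28)&~green)
    q=P[c[1]-16:c[1]+16,c[0]-16:c[0]+16].reshape(-1,3); print(q[np.nanargmax(q[:,2])].round(1))
z=np.load("side0.npz"); im=z["im"];P=z["P"]; hsv=cv2.cvtColor(im,cv2.COLOR_BGR2HSV)
rep("side block",box(245,310,275,300)&(P[...,2]>42)&(P[...,2]<48))
cv2.imwrite("pics/s1.png",cv2.resize(im[170:310,230:410],None,fx=4,fy=4,interpolation=cv2.INTER_CUBIC))
E
```

```text
tray 235 c [ 642.8 -147. ] [305.8  99.1] 82.8 z [ 2.2  7.6 12.8]
blue 37 c [ 407.1 -311.2] [ 4.3 85. ] 27.9 z [129.  132.8 137.4]
bluetop 37 c [ 407.1 -311.2] [ 4.3 85. ] 27.9 z [129.  132.8 137.4]
blacktop 179 c [ 433.8 -294.3] [71.8 91.2] 28.0 z [121.2 132.2 137.7]
rack 1296 c [ 433.4 -294.4] [108.6 117.4] 28.0 z [34.4 38.2 41.7]
base 3991 c [590.1 331.4] [170.  422.3] 1.6 z [ 6.3  9.9 13.7]
block 505 c [600.8 160.6] [116.6  40.4] 4.3 z [40.5 44.5 49.4]
camtop 610 c [579.  443.8] [62.5 92. ] 2.0 z [120.6 128.9 135.2]
pear0 404 c [652.3 -45.7] [56.4 53.6] 69.6 z [35.2 63.8 76.5]
[654.2 -46.6  81.4]
pear1 405 c [ 640.  -144.1] [56.5 53.4] 53.8 z [35.7 62.8 76.5]
[ 640.3 -147.1   87.3]
pear2 423 c [ 628.7 -242.5] [56.8 53.9] 51.2 z [34.2 63.1 77.5]
[ 630.9 -243.2   84.6]
side block 309 c [603.5 162.7] [115.6  43.3] 3.6 z [42.1 43.4 45.6]
```

View pics/s1.png

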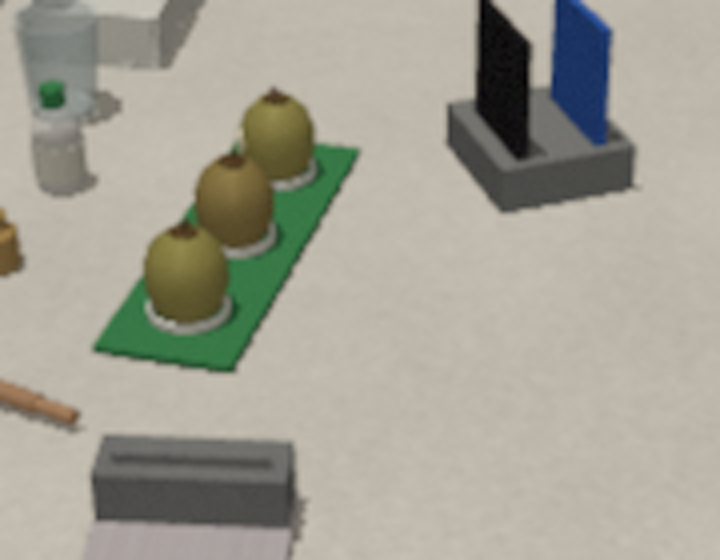

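No spot is visible from the side camera, so it must face mostly +x. The wrist camera will check that later. First I move above the rack with the fingers across the blue plate.

Call:
play_rows(
  targets="0 0 0.0264 0 0 0 -0.3; 0 0 0.0264 0 0 0 -0.3; 0 0 0.0264 0 0 0 -0.3; 0 0 0.0264 0 0 0 -0.3; 0 0 0.0264 0 0 0 -0.3; 0 0 0.0264 0 0 0 -0.3; 0 0 0.0264 0 0 0 -0.3; 0 0 0.0264 0 0 0 -0.3",
)

```text
t: 1.1
ee_pos: [150.8, -606.2, 230.8]
tcp_rot: [0.855, -0.518, -0.0, -0.0]
contact_force: [-0.1, -0.9, -0.5]
grip_width: 0.356
grasp_force: 0.0
```

Call:
play_rows(
  targets="0 0 0 -0.03 -0.076 -0.006 -0.3; 0 0 0 -0.03 -0.076 -0.006 -0.3; 0 0 0 -0.03 -0.076 -0.006 -0.3; 0 0 0 -0.03 -0.076 -0.006 -0.3; 0 0 0 -0.03 -0.076 -0.006 -0.3; 0 0 0 -0.03 -0.076 -0.006 -0.3; 0 0 0 -0.03 -0.076 -0.006 -0.3; 0 0 0 -0.03 -0.076 -0.006 -0.3",
)

```text
t: 2.1
ee_pos: [406.4, -307.0, 260.0]
tcp_rot: [0.857, -0.516, -0.0, 0.0]
contact_force: [0.3, -0.1, 0.7]
grip_width: 0.351
grasp_force: 0.0
```

```bash
cat >> h.py <<'E'
def pose():
    s=get_state(); r=R.from_quat(s["tcp_rot"]); M=r.as_matrix()
    print("t %.2f tcp %s yawY %.2f tilt %.2f F %s grip %.3f gf %.1f"%(s["t"],np.round(s["ee_pos"],1),np.degrees(np.arctan2(M[1,1],M[0,1])),np.degrees(np.arccos(-M[2,2])),np.round(s["contact_force"],1),s["grip_width"],s["grasp_force"]))
    return np.array(s["ee_pos"]),M
def plan(xyz,yawY):
    """turn to yawY (deg) first, then shift; in fractions of full scale"""
    p,M=pose(); a=np.radians(yawY)
    T=np.array([[-np.sin(a),np.cos(a),0],[np.cos(a),np.sin(a),0],[0,0,-1]]).T
    T=np.array([[-np.sin(a),np.cos(a),0],[np.cos(a),np.sin(a),0],[0,0,-1.]]).T
    if np.linalg.det(T)<0: T[:,0]*=-1
    w=R.from_matrix(M.T@T).as_rotvec()/(2*np.pi); d=T.T@(np.array(xyz)-p)/600
    print("turn",w.round(4),"rows",np.linalg.norm(w)/.0297,"shift",d.round(4),"rows",np.linalg.norm(d)/.104)
E
python3 - <<'E'
from h import *
p,M=pose(); im,d,P,m=cloud("wrist"); cv2.imwrite("pics/w1.png",im); np.savez("w1.npz",im=im,P=P)
rot=R.from_quat(m["rotation"]).as_matrix()
print("cam in tool",M.T@(np.array(m["position"])-p),(M.T@rot).round(3),m["intrinsics"])
E
```

```text
t 2.10 tcp [ 406.4 -307.   260. ] yawY -152.07 tilt 0.01 F [ 0.3 -0.1  0.7] grip 0.351 gf 0.0
cam in tool [  78.77291022   -0.14302595 -142.24565497] [[ 0.001  0.952  0.306]
 [ 1.    -0.001  0.001]
 [ 0.001  0.306 -0.952]] [[371.44863705   0.         316.00116961]
 [  0.         371.44863705 234.44874916]
 [  0.           0.           1.        ]]
```

```bash
python3 - <<'E'
from h import *
z=np.load("w1.npz"); im=z["im"];P=z["P"]; hsv=cv2.cvtColor(im,cv2.COLOR_BGR2HSV)
blue=(hsv[...,0]>105)&(hsv[...,0]<130)&(hsv[...,1]>120)
def rep(n,m):
    q=P[m&np.isfinite(P[...,0])]; r=cv2.minAreaRect(q[:,:2].astype(np.float32)); print(n,len(q),np.round(r[0],1),np.round(r[1],1),round(r[2],1),np.median(q[:,0:3],0).round(1))
q=P[blue]; print(np.nanpercentile(q[:,2],[2,50,90,98,99.8]))
rep("bluetop",blue&(P[...,2]>np.nanpercentile(q[:,2],99.5)-4))
rep("anytop>126",(P[...,2]>126)&(P[...,2]<140)&blue)
rep("rack",(P[...,2]>34)&(P[...,2]<42)&~blue)
E
```

```text
[ 68.90715448 132.28165945 346.52891106 352.23588685 354.96302118]
bluetop 55 [ 415.7 -324.6] [41.   2.8] 27.2 [ 406.1 -330.   353.2]
anytop>126 1160 [ 407.9 -310.5] [ 7.5 89.8] 27.8 [ 410.8 -315.7  131.6]
rack 10228 [ 407.9 -143.4] [616.7 425.4] 23.4 [ 436.2 -300.4   37.7]
```

View pics/w1.png

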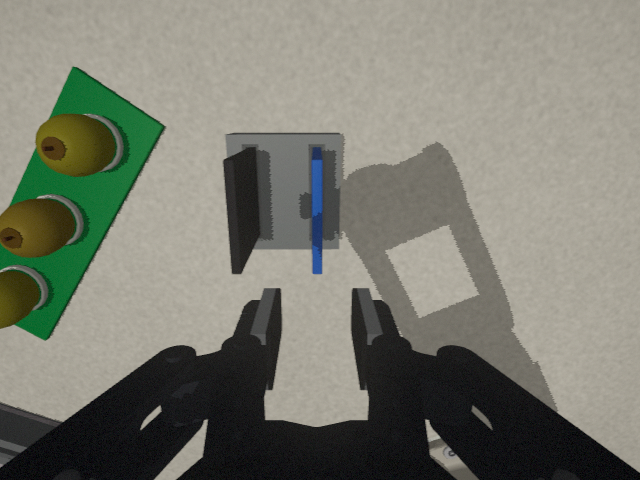

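The wrist view shows the blue plate's top edge at (317,150)-(317,272), black plate left at (240,210), and the pears on the left. The plate centre measures (407.9, -310.5) with its thickness axis at 27.8°. Next I look at the pears from the +x side and at the slot, before the hand is full.

Call:
play_rows(
  targets="0 0 -0.0264 0 0 0 -0.3; 0 0 -0.0264 0 0 0 -0.3; 0 0 -0.0264 0 0 0 -0.3; 0 0 -0.0264 0 0 0 -0.3; 0 0 -0.0264 0 0 0 -0.3; 0 0 -0.0264 0 0 0 -0.3; 0 0 -0.0264 0 0 0 -0.3",
)

```text
t: 3.02
ee_pos: [405.5, -308.3, 259.8]
tcp_rot: [0.999, 0.042, -0.0, -0.0]
contact_force: [0.0, -0.1, -0.6]
grip_width: 0.351
grasp_force: 0.0
```

Call:
play_rows(
  targets="0 0 0 0.076 -0.028 0.0125 -0.3; 0 0 0 0.076 -0.028 0.0125 -0.3; 0 0 0 0.076 -0.028 0.0125 -0.3; 0 0 0 0.076 -0.028 0.0125 -0.3; 0 0 0 0.076 -0.028 0.0125 -0.3; 0 0 0 0.076 -0.028 0.0125 -0.3; 0 0 0 0.076 -0.028 0.0125 -0.3; 0 0 0 0.076 -0.028 0.0125 -0.3; 0 0 0 0 0 0 -0.3",
)

```text
t: 4.15
ee_pos: [760.6, -143.8, 197.8]
tcp_rot: [0.999, 0.04, -0.001, -0.0]
contact_force: [-0.5, -0.5, -0.1]
grip_width: 0.346
grasp_force: 0.0
```

```bash
python3 - <<'E'
from h import *
im,d,P,m=cloud("wrist"); cv2.imwrite("pics/w2.png",im); np.savez("w2.npz",im=im,P=P)
plan([585,161,230],-85.6)
E
```

```text
t 4.20 tcp [ 759.2 -144.9  198.3] yawY -85.44 tilt 0.12 F [-0.8 -0.9  0.7] grip 0.347 gf 0.0
turn [-0.0001  0.0003  0.0004] rows 0.018845153935141936 shift [-0.2504 -0.5307 -0.0529] rows 5.664774129691348
```

View pics/w2.png

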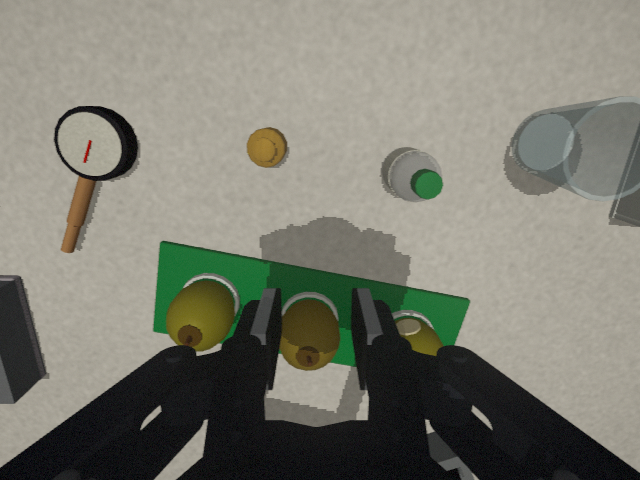

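The spot is on the right-hand pear in this view, at (407,325), on the side facing roughly +x. That is the nest at y≈-243. Next is the slot.

Call:
play_rows(
  targets="0 0 0 -0.0358 -0.0758 -0.0076 -0.3; 0 0 0 -0.0358 -0.0758 -0.0076 -0.3; 0 0 0 -0.0358 -0.0758 -0.0076 -0.3; 0 0 0 -0.0358 -0.0758 -0.0076 -0.3; 0 0 0 -0.0358 -0.0758 -0.0076 -0.3; 0 0 0 -0.0358 -0.0758 -0.0076 -0.3; 0 0 0 -0.0358 -0.0758 -0.0076 -0.3; 0 0 0 0 0 0 -0.3",
)

```text
t: 5.2
ee_pos: [582.2, 161.2, 232.8]
tcp_rot: [0.999, 0.04, 0.0, -0.0]
contact_force: [-0.0, 0.3, -0.2]
grip_width: 0.352
grasp_force: 0.0
```

```bash
python3 - <<'E'
from h import *
z=np.load("w2.npz"); hsv=cv2.cvtColor(z["im"],cv2.COLOR_BGR2HSV)[300:350,380:450]; Q=z["P"][300:350,380:450]
m=(Q[...,2]>22)&(Q[...,2]<50)&(hsv[...,1]<130)&(hsv[...,2]>110); q=Q[m]; print("spot",len(q),np.median(q,0),q.mean(0),q.min(0),q.max(0))
pose(); im,d,P,m=cloud("wrist"); np.savez("w3.npz",im=im,P=P); cv2.imwrite("pics/w3.png",im)
top=(P[...,2]>41)&(P[...,2]<49)&(abs(P[...,0]-602)<75)&(abs(P[...,1]-161)<40)
q=P[top]; r=cv2.minAreaRect(q[:,:2].astype(np.float32)); print("block",r,len(q),np.median(q[:,2]))
dk=(P[...,2]<41)&(abs(P[...,0]-602)<46)&(abs(P[...,1]-161)<9)
q=P[dk]; print("slot px",len(q)); 
if len(q)>5: print(cv2.minAreaRect(q[:,:2].astype(np.float32)),np.percentile(q[:,2],[5,50,95]))
E
```

```text
spot 101 [ 661.59182511 -239.48111409   46.16460208] [ 661.39482758 -239.57459998   43.48847479] [ 656.22923974 -262.76953194   30.28416199] [ 664.71136986 -229.11660171   49.95677016]
t 5.20 tcp [582.2 161.2 232.8] yawY -85.39 tilt 0.03 F [-0.   0.3 -0.2] grip 0.352 gf 0.0
block ((603.2927856445312, 159.61412048339844), (116.45890808105469, 40.09198760986328), 4.391502380371094) 4580 44.46401994182182
slot px 1196
((602.2874755859375, 159.61058044433594), (91.7354965209961, 11.844675064086914), 4.503697872161865) [13.41584826 14.82413074 36.58382875]
```

View pics/w3.png

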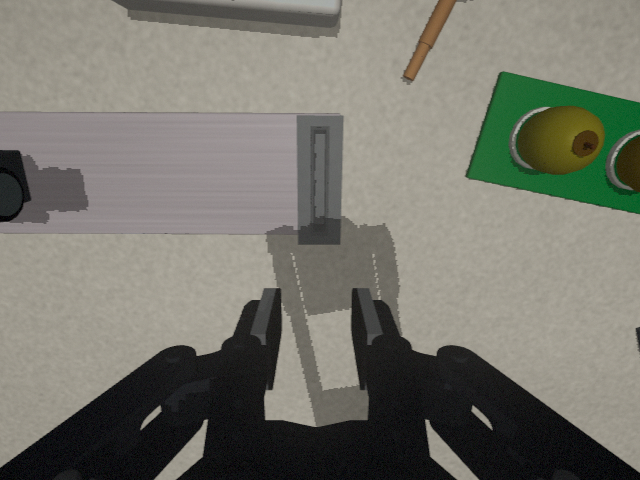

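The slot in this view spans (320,128)-(320,232). It measures (602.8, 159.6) at 4.4°. Back to the blue plate.

Call:
play_rows(
  targets="0 0 0.0265 0 0 0 -0.3; 0 0 0.0265 0 0 0 -0.3; 0 0 0.0265 0 0 0 -0.3; 0 0 0.0265 0 0 0 -0.3; 0 0 0.0265 0 0 0 -0.3; 0 0 0.0265 0 0 0 -0.3; 0 0 0.0265 0 0 0 -0.3",
)

```text
t: 6.12
ee_pos: [584.5, 157.7, 231.9]
tcp_rot: [0.854, -0.52, 0.0, 0.0]
contact_force: [1.4, 0.2, 0.1]
grip_width: 0.35
grasp_force: 0.0
```

Call:
play_rows(
  targets="0 0 0 0.0623 0.0693 0 -0.3; 0 0 0 0.0623 0.0693 0 -0.3; 0 0 0 0.0623 0.0693 0 -0.3; 0 0 0 0.0623 0.0693 0 -0.3; 0 0 0 0.0623 0.0693 0 -0.3; 0 0 0 0.0623 0.0693 0 -0.3; 0 0 0 0.0623 0.0693 0 -0.3; 0 0 0 0.0623 0.0693 0 -0.3; 0 0 0 0.0623 0.0693 0 -0.3; 0 0 0 0 0 0 -0.3; 0 0 0 0 0 0 -0.3",
)

```text
t: 7.5
ee_pos: [408.2, -312.7, 231.8]
tcp_rot: [0.855, -0.518, -0.0, -0.0]
contact_force: [0.1, -0.2, -0.1]
grip_width: 0.347
grasp_force: 0.0
```

```bash
python3 - <<'E'
from h import *
plan([407.9,-310.5,95],-152.2)
im,d,P,m=cloud("wrist"); hsv=cv2.cvtColor(im,cv2.COLOR_BGR2HSV)
b=(hsv[...,0]>105)&(hsv[...,0]<130)&(hsv[...,1]>120)&(P[...,2]>126)&(P[...,2]<140); print(cv2.minAreaRect(P[b][:,:2].astype(np.float32)))
E
```

```text
t 7.50 tcp [ 408.2 -312.7  231.8] yawY -152.46 tilt 0.03 F [ 0.1 -0.2 -0.1] grip 0.347 gf 0.0
turn [ 0.      0.0001 -0.0007] rows 0.024216988743214648 shift [-0.0035 -0.0013  0.2281] rows 2.193123984358989
((408.4246826171875, -310.57452392578125), (7.295989036560059, 89.35566711425781), 27.751794815063477)
```

Call:
play_rows(
  targets="0 0 -0.0007 -0.0035 -0.0013 0 -0.3; 0 0 0 0 0 0.04 -0.3; 0 0 0 0 0 0.04 -0.3; 0 0 0 0 0 0.04 -0.3; 0 0 0 0 0 0.04 -0.3; 0 0 0 0 0 0.04 -0.3; 0 0 0 0 0 0.028 -0.3; 0 0 0 0 0 0 -0.3",
)

```text
t: 8.55
ee_pos: [408.5, -308.9, 94.3]
tcp_rot: [0.857, -0.515, -0.001, -0.0]
contact_force: [-0.5, 0.7, 0.2]
grip_width: 0.347
grasp_force: 0.0
```

Call:
play_rows(
  targets="0 0 0 0 0 0 -1; 0 0 0 0 0 0 -1; 0 0 0 0 0 0 -1; 0 0 0 0 0 0 -1; 0 0 0 0 0 0 -1; 0 0 0 0 0 0 -1",
  grip_force=40,
)

```text
t: 9.3
ee_pos: [409.2, -310.3, 96.0]
tcp_rot: [0.857, -0.515, 0.001, 0.0]
contact_force: [-1.8, 0.1, 7.0]
grip_width: 0.088
grasp_force: 42.9
```

Call:
play_rows(
  targets="0 0 0 0 0 -0.01 -1; 0 0 0 0 0 -0.03 -1; 0 0 0 0 0 -0.05 -1; 0 0 0 0 0 -0.05 -1; 0 0 0 0 0 -0.05 -1; 0 0 0 0 0 -0.05 -1; 0 0 0 0 0 -0.01 -1; 0 0 0 0 0 0 -1",
)

```text
t: 10.3
ee_pos: [408.8, -309.7, 244.9]
tcp_rot: [0.857, -0.516, 0.0, -0.0]
contact_force: [0.3, 0.2, -2.0]
grip_width: 0.086
grasp_force: 42.0
```

Call:
play_rows(
  targets="0 0 -0.0266 0 0 0 -1; 0 0 -0.0266 0 0 0 -1; 0 0 -0.0266 0 0 0 -1; 0 0 -0.0266 0 0 0 -1; 0 0 -0.0266 0 0 0 -1; 0 0 -0.0266 0 0 0 -1; 0 0 -0.0265 0 0 0 -1; 0 0 0 0 0 0 -1",
)

```text
t: 11.3
ee_pos: [408.3, -309.4, 243.7]
tcp_rot: [0.999, 0.042, -0.001, -0.001]
contact_force: [-0.1, -0.2, -1.3]
grip_width: 0.087
grasp_force: 41.8
```

```bash
python3 - <<'E'
from h import *
plan([603,159.6,200],-85.6)
E
```

```text
t 11.30 tcp [ 408.3 -309.4  243.7] yawY -85.14 tilt 0.14 F [-0.1 -0.2 -1.3] grip 0.087 gf 41.8
turn [-0.0003  0.0003  0.0013] rows 0.04537184298623245 shift [ 0.3836 -0.7544  0.0728] rows 8.167604389673928
```

Call:
play_rows(
  targets="0 0 0.0012 0 0 0 -1; 0 0 0 0.0426 -0.0838 0.005 -1; 0 0 0 0.0426 -0.0838 0.005 -1; 0 0 0 0.0426 -0.0838 0.005 -1; 0 0 0 0.0426 -0.0838 0.005 -1; 0 0 0 0.0426 -0.0838 0.005 -1; 0 0 0 0.0426 -0.0838 0.005 -1; 0 0 0 0.0426 -0.0838 0.005 -1; 0 0 0 0.0426 -0.0838 0.005 -1; 0 0 0 0.0426 -0.0838 0.005 -1; 0 0 0 0 0 0 -1; 0 0 0 0 0 0 -1",
)

```text
t: 12.8
ee_pos: [602.2, 159.2, 217.5]
tcp_rot: [0.999, 0.039, -0.001, 0.0]
contact_force: [-0.5, -0.3, -2.4]
grip_width: 0.09
grasp_force: 41.8
```

```bash
python3 - <<'E'
from h import *
plan([603,159.6,165],-85.6)
im,d,P,m=cloud("wrist"); np.savez("w4.npz",im=im,P=P); hsv=cv2.cvtColor(im,cv2.COLOR_BGR2HSV)
ee=get_state()["ee_pos"]
b=(hsv[...,0]>105)&(hsv[...,0]<130)&(hsv[...,1]>120); q=P[b]; q=q[(abs(q[:,0]-603)<100)&(abs(q[:,1]-160)<40)]
print(len(q),np.percentile(q[:,2],[1,50,99]),cv2.minAreaRect(q[q[:,2]>np.percentile(q[:,2],95)-6][:,:2].astype(np.float32)),cv2.minAreaRect(q[:,:2].astype(np.float32)))
top=(P[...,2]>41)&(P[...,2]<49)&(abs(P[...,0]-602)<75)&(abs(P[...,1]-161)<40)&~b
r=cv2.minAreaRect(P[top][:,:2].astype(np.float32)); print("block",r,top.sum())
im,d,P,m=cloud("side"); np.savez("s4.npz",im=im,P=P); cv2.imwrite("pics/s4.png",cv2.resize(im[150:320,190:360],None,fx=3,fy=3))
E
```

```text
t 12.80 tcp [602.2 159.2 217.5] yawY -85.56 tilt 0.08 F [-0.5 -0.3 -2.4] grip 0.090 gf 41.8
turn [0.0001 0.0002 0.0001] rows 0.008596802829289422 shift [ 0.0014 -0.0005  0.0875] rows 0.8418640883037464
6856 [153.93389452 252.99259481 311.03170325] ((617.3572998046875, 160.584228515625), (11.853875160217285, 53.663360595703125), 4.907995223999023) ((604.3270874023438, 160.14968872070312), (69.361083984375, 66.9143295288086), 49.62791442871094)
block ((603.6309204101562, 159.6073455810547), (115.63938903808594, 40.009765625), 4.4290771484375) 3633
```

View pics/s4.png

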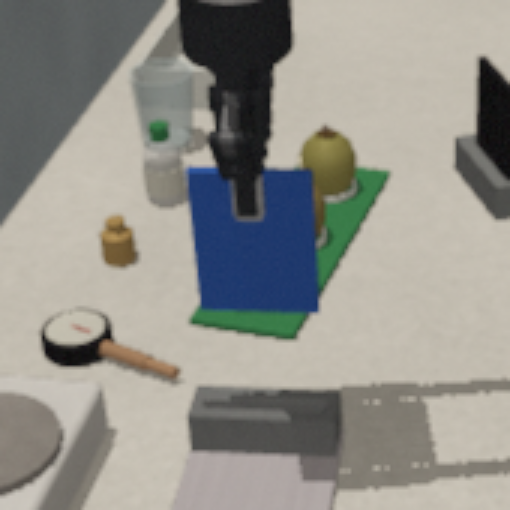

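The side view shows the plate held upright at (250,240), above the slot block at (265,425). I'll check the plate top edge against the block in the same wrist frame.

```bash
python3 - <<'E'
from h import *
z=np.load("w4.npz"); im=z["im"];P=z["P"]; hsv=cv2.cvtColor(im,cv2.COLOR_BGR2HSV)
b=(hsv[...,0]>105)&(hsv[...,0]<130)&(hsv[...,1]>120)&(abs(P[...,0]-603)<60)&(abs(P[...,1]-160)<12)
h=np.histogram(P[b][:,2],bins=np.arange(140,300,8)); print(h[0])
for lo,hi in((246,260),(150,240)):
    q=P[b&(P[...,2]>lo)&(P[...,2]<hi)]; print(len(q),q.min(0).round(1),q.max(0).round(1),np.median(q,0).round(1),cv2.minAreaRect(q[:,:2].astype(np.float32)))
s=np.load("s4.npz"); im=s["im"];P=s["P"]; hsv=cv2.cvtColor(im,cv2.COLOR_BGR2HSV)
b=(hsv[...,0]>105)&(hsv[...,0]<130)&(hsv[...,1]>120)&(abs(P[...,0]-603)<60)&(abs(P[...,1]-160)<30)
q=P[b]; print("side",len(q),q.min(0).round(1),q.max(0).round(1),q.mean(0).round(1)); 
A=np.c_[q[:,[0,2]],np.ones(len(q))]; c=np.linalg.lstsq(A,q[:,1],rcond=None)[0]; print("y=ax+bz+c",c, "yaw deg",np.degrees(np.arctan(c[0])),"lean",np.degrees(np.arctan(c[1])))
E
```

```text
[  27   28   34   35   47   45   58   67   74   86  107  136  153  387
 4293   15   13   16   45]
4632 [573.2 152.8 246. ] [647.2 166.2 257. ] [616.7 159.9 252.9] ((610.2282104492188, 158.57359313964844), (74.37544250488281, 10.223811149597168), 5.267216205596924)
790 [612.7 158.5 150.3] [647.3 166.1 240. ] [646.6 162.4 213.1] ((630.4986572265625, 164.9069061279297), (7.285854339599609, 35.01799392700195), 80.4369125366211)
side 1648 [557.5 152.1 133.4] [646.4 171.3 258. ] [601.1 163.1 192.4]
y=ax+bz+c [ 7.72109874e-02 -1.12257549e-03  1.16906598e+02] yaw deg 4.41510401274891 lean -0.06431881077268493
```

Call:
play_rows(
  targets="0 0 0 0.0015 -0.0005 0 -1; 0 0 0 0 0 0.032 -1; 0 0 0 0 0 0.032 -1; 0 0 0 0 0 0.032 -1; 0 0 0 0 0 0.032 -1; 0 0 0 0 0 0 -1; 0 0 0 0 0 0 -1",
)

```text
t: 13.78
ee_pos: [603.9, 159.8, 141.6]
tcp_rot: [0.999, 0.039, 0.0, -0.0]
contact_force: [0.7, 0.2, -1.1]
grip_width: 0.089
grasp_force: 41.8
```

Call:
play_rows(
  targets="0 0 0 0 0 0.01 -1; 0 0 0 0 0 0.01 -1; 0 0 0 0 0 0.008 -1; 0 0 0 0 0 0.008 -1; 0 0 0 0 0 0 -1",
)

```text
t: 14.4
ee_pos: [603.3, 159.6, 119.3]
tcp_rot: [0.999, 0.039, -0.0, 0.0]
contact_force: [0.1, -0.1, -1.2]
grip_width: 0.088
grasp_force: 41.8
```

Plate bottom is at about 35 mm, inside the slot, with no contact force. Continuing down the remaining 20 mm.

Call:
play_rows(
  targets="0 0 0 0 0 0.008 -1; 0 0 0 0 0 0.008 -1; 0 0 0 0 0 0.008 -1; 0 0 0 0 0 0.005 -1; 0 0 0 0 0 0.003 -1; 0 0 0 0 0 0 -1; 0 0 0 0 0 0 -1",
)

```text
t: 15.28
ee_pos: [603.7, 159.7, 100.7]
tcp_rot: [0.999, 0.039, 0.0, -0.0]
contact_force: [0.3, 0.7, -1.5]
grip_width: 0.086
grasp_force: 41.8
```

Call:
play_rows(
  targets="0 0 0 0 0 0.002 -1; 0 0 0 0 0 0.002 -1; 0 0 0 0 0 0 -1; 0 0 0 0 0 0 -1",
)

```text
t: 15.78
ee_pos: [603.7, 159.7, 99.1]
tcp_rot: [0.999, 0.039, 0.0, -0.0]
contact_force: [-3.1, 0.1, 5.9]
grip_width: 0.085
grasp_force: 43.0
```

Call:
play_rows(
  targets="0 0 0 0 0 0.002 -1; 0 0 0 0 0 0 -1; 0 0 0 0 0 0 -1; 0 0 0 0 0 0 -0.4; 0 0 0 0 0 0 -0.4; 0 0 0 0 0 0 -0.4; 0 0 0 0 0 0 -0.4; 0 0 0 0 0 0 -0.4; 0 0 0 0 0 0 -0.4",
)

```text
t: 16.9
ee_pos: [603.6, 159.7, 97.0]
tcp_rot: [0.999, 0.039, -0.0, 0.0]
contact_force: [0.1, 0.2, 0.1]
grip_width: 0.3
grasp_force: 0.0
```

```bash
python3 - <<'E'
from h import *
pose(); im,d,P,m=cloud("side"); hsv=cv2.cvtColor(im,cv2.COLOR_BGR2HSV)
b=(hsv[...,0]>105)&(hsv[...,0]<130)&(hsv[...,1]>120)&(abs(P[...,0]-603)<60)&(abs(P[...,1]-160)<30)
q=P[b]; print("side",len(q),q.min(0).round(1),q.max(0).round(1),q.mean(0).round(1)); 
A=np.c_[q[:,[0,2]],np.ones(len(q))]; c=np.linalg.lstsq(A,q[:,1],rcond=None)[0]; print("yaw",np.degrees(np.arctan(c[0])),"lean",np.degrees(np.arctan(c[1])))
im,d,P,m=cloud("wrist"); hsv=cv2.cvtColor(im,cv2.COLOR_BGR2HSV)
b=(hsv[...,0]>105)&(hsv[...,0]<130)&(hsv[...,1]>120)&(abs(P[...,0]-603)<60)&(abs(P[...,1]-160)<12)
print("wrist z",np.median(P[b][:,2]))
E
```

```text
t 16.90 tcp [603.6 159.7  97. ] yawY -85.50 tilt 0.00 F [0.1 0.2 0.1] grip 0.300 gf 0.0
side 1044 [559.7 144.9  39.4] [647.6 183.  150. ] [602.3 164.3  85.5]
yaw 4.55494912369165 lean -0.20714150291485964
wrist z 134.42491056313287
```

The plate is home: top at about 134.5 mm, upright, yaw 4.5°, released. Rising and moving to look at the peeled pear from +x with the hand open.

Call:
play_rows(
  targets="0 0 0 0 0 -0.03 -0.4; 0 0 0 0 0 -0.05 -0.4; 0 0 0 0 0 -0.06 -0.4; 0 0 0 0 0 -0.06 -0.4; 0 0 0 0 0 -0.05 -0.4",
)

```text
t: 17.62
ee_pos: [603.9, 159.8, 250.1]
tcp_rot: [0.999, 0.039, 0.001, -0.0]
contact_force: [0.1, 0.1, 0.1]
grip_width: 0.3
grasp_force: 0.0
```

Call:
play_rows(
  targets="0 0 0 0.0239 0.086 0.0115 1; 0 0 0 0.0239 0.086 0.0115 1; 0 0 0 0.0239 0.086 0.0115 1; 0 0 0 0.0239 0.086 0.0115 1; 0 0 0 0.0239 0.086 0.0115 1; 0 0 0 0.0239 0.086 0.0115 1; 0 0 0 0.0239 0.086 0.0115 1; 0 0 0 0.0239 0.086 0.0115 1; 0 0 0 0 0 0 1; 0 0 0 0 0 0 1",
)

```text
t: 18.88
ee_pos: [750.2, -242.8, 192.6]
tcp_rot: [0.999, 0.039, 0.0, -0.0]
contact_force: [0.2, 0.8, -0.5]
grip_width: 1.002
grasp_force: 0.0
```

```bash
python3 - <<'E'
from h import *
from scipy.optimize import least_squares
pose(); im,d,P,m=cloud("wrist"); np.savez("w5.npz",im=im,P=P); cv2.imwrite("pics/w5.png",im)
hsv=cv2.cvtColor(im,cv2.COLOR_BGR2HSV)
near=(np.hypot(P[...,0]-630,P[...,1]+243)<36)
w=near&(P[...,2]>31)&(P[...,2]<47)   # straight-sided band on the tray (8 mm)
q=P[w]; f=least_squares(lambda a:np.hypot(q[:,0]-a[0],q[:,1]-a[1])-29,[630,-243],loss="soft_l1"); print("axis",f.x,len(q),np.abs(f.fun).mean())
s=near&(P[...,2]>22)&(P[...,2]<58)&(hsv[...,1]<130)&(hsv[...,2]>90); q=P[s]; v,u=np.nonzero(s); print("spot px",len(q),u.mean(),v.mean(),q.mean(0),q.min(0),q.max(0)); e=q.mean(0)[:2]-f.x; print("dir",np.degrees(np.arctan2(e[1],e[0])))
t=near&(P[...,2]>74)&(P[...,2]<85); print("stalk",P[t].mean(0),t.sum())
E
```

```text
t 18.88 tcp [ 750.2 -242.8  192.6] yawY -85.54 tilt 0.02 F [ 0.2  0.8 -0.5] grip 1.002 gf 0.0
axis [ 633.26378056 -245.23511819] 550 0.669134988863427
spot px 289 301.69896193771626 312.64359861591697 [ 660.86619376 -237.19110364   40.71887733] [ 647.6150669  -270.52843737   27.13407227] [ 664.31416808 -226.59981764   51.26765417]
dir 16.24740715625583
stalk [ 635.58170938 -245.75047007   78.66640028] 35
```

View pics/w5.png

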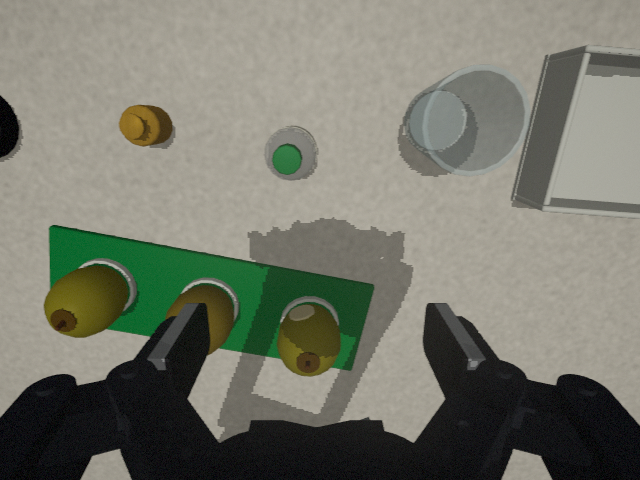

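The peeled pear stands centrally at (309,335), with its spot at (301,312). I'll clean the spot mask so the ring is left out.

```bash
python3 - <<'E'
from h import *
z=np.load("w5.npz"); im=z["im"];P=z["P"]; hsv=cv2.cvtColor(im,cv2.COLOR_BGR2HSV); c=np.array([633.3,-245.2])
r=np.hypot(P[...,0]-c[0],P[...,1]-c[1])
for S in (110,130,150):
    s=(r<36)&(P[...,2]>24)&(P[...,2]<58)&(hsv[...,1]<S)&(hsv[...,2]>90)
    n,l,st,ce=cv2.connectedComponentsWithStats(s.astype(np.uint8))
    k=1+np.argmax([st[i,4]-10*np.hypot(*(ce[i]-[301,312])) for i in range(1,n)]); q=P[l==k]; a=np.degrees(np.arctan2(q[:,1]-c[1],q[:,0]-c[0]))
    print(S,st[k],ce[k],q.mean(0).round(1),"z",np.percentile(q[:,2],[2,98]).round(1),"ang mean/range",a.mean().round(1),np.percentile(a,[2,50,98]).round(1), "mid", (np.percentile(a,2)+np.percentile(a,98))/2)
plan([633.8,-245.2,130],-85.5+10)
E
```

```text
110 [290 305  24  16 285] [301.32280702 312.51578947] [ 661.  -236.8   40.8] z [29.3 50.4] ang mean/range 16.8 [-2.  16.8 36.2] mid 17.136638291423225
130 [290 305  24  16 286] [301.33216783 312.53846154] [ 661.  -236.8   40.8] z [29.3 50.5] ang mean/range 16.8 [-2.  16.6 36.2] mid 17.138729200947417
150 [290 305  24  16 286] [301.33216783 312.53846154] [ 661.  -236.8   40.8] z [29.3 50.5] ang mean/range 16.8 [-2.  16.6 36.2] mid 17.138729200947417
t 18.93 tcp [ 750.3 -242.1  192.7] yawY -85.48 tilt 0.03 F [0.5 0.7 0.4] grip 0.996 gf 0.0
turn [-0.     -0.0001 -0.0277] rows 0.9336103649849214 shift [-0.1892 -0.0436  0.1045] rows 2.120640802134908
```

Call:
play_rows(
  targets="0 0 -0.0174 0 0 0 1; 0 0 -0.0174 0 0 0 1; 0 0 0 -0.0469 -0.013 0.026 1; 0 0 0 -0.0469 -0.013 0.026 1; 0 0 0 -0.0469 -0.013 0.026 1; 0 0 0 -0.0469 -0.013 0.026 1; 0 0 0 0 0 0 1; 0 0 0 0 0 0 1",
)

```text
t: 19.92
ee_pos: [634.7, -245.3, 130.8]
tcp_rot: [0.989, 0.149, 0.001, 0.0]
contact_force: [0.2, 0.2, -0.1]
grip_width: 0.997
grasp_force: 0.0
```

```bash
python3 - <<'E'
from h import *
from scipy.optimize import least_squares
pose(); im,d,P,m=cloud("wrist")
r=np.hypot(P[...,0]-632,P[...,1]+245); t=(r<20)&(P[...,2]>74)&(P[...,2]<86); print("stalk",t.sum(),P[t].mean(0) if t.any() else 0)
w=(r<36)&(P[...,2]>31)&(P[...,2]<47); q=P[w]
if len(q)>20: f=least_squares(lambda a:np.hypot(q[:,0]-a[0],q[:,1]-a[1])-29,[632,-245],loss="soft_l1"); print("axis",f.x,len(q),np.abs(f.fun).mean())
plan([633.3,-245.2,17],-73)
E
```

```text
t 19.93 tcp [ 634.7 -245.3  130.8] yawY -72.92 tilt 0.12 F [ 0.2  0.2 -0.1] grip 0.997 gf 0.0
stalk 63 [ 634.80232455 -244.48504183   78.56002979]
axis [ 633.37921587 -245.34154175] 435 0.7348225761054387
t 19.98 tcp [ 635.1 -245.5  130.8] yawY -72.92 tilt 0.14 F [ 0.1 -0.9 -0.7] grip 1.002 gf 0.0
turn [ 0.0002 -0.0003  0.0002] rows 0.015431436024411344 shift [-0.0027 -0.0014  0.1896] rows 1.8233481865130583
```

Aligned. Down and grip.

Call:
play_rows(
  targets="0 0 0 -0.0015 -0.0008 0.035 1; 0 0 0 0 0 0.04 1; 0 0 0 0 0 0.04 1; 0 0 0 0 0 0.04 1; 0 0 0 0 0 0.0346 1; 0 0 0 0 0 0 1; 0 0 0 0 0 0 -1; 0 0 0 0 0 0 -1; 0 0 0 0 0 0 -1; 0 0 0 0 0 0 -1; 0 0 0 0 0 0 -1; 0 0 0 0 0 0 -1",
  grip_force=30,
)

```text
t: 21.48
ee_pos: [633.5, -246.1, 16.9]
tcp_rot: [0.989, 0.148, 0.001, 0.001]
contact_force: [0.2, 1.2, 6.1]
grip_width: 0.668
grasp_force: 32.6
```

Call:
play_rows(
  targets="0 0 0 0 0 -0.01 -1; 0 0 0 0 0 -0.02 -1; 0 0 0 0 0 -0.04 -1; 0 0 0 0 0 -0.06 -1; 0 0 0 0 0 -0.07 -1; 0 0 0 0 0 -0.07 -1; 0 0 0 0 0 -0.03 -1; 0 0 0 0 0 0 -1; 0 0 0 0 0 0 -1",
)

```text
t: 22.6
ee_pos: [631.6, -245.4, 193.7]
tcp_rot: [0.989, 0.148, -0.001, -0.001]
contact_force: [0.7, 0.0, -2.3]
grip_width: 0.671
grasp_force: 32.4
```

Call:
play_rows(
  targets="0 0 -0.02 0 0 0 -1; 0 0 -0.025 0 0 0 -1; 0 0 -0.025 0 0 0 -1; 0 0 -0.025 0 0 0 -1; 0 0 -0.025 0 0 0 -1; 0 0 -0.025 0 0 0 -1; 0 0 -0.025 0 0 0 -1; 0 0 -0.025 0 0 0 -1; 0 0 -0.02 0 0 0 -1; 0 0 0 0 0 0 -1; 0 0 0 0 0 0 -1",
)

```text
t: 23.98
ee_pos: [632.1, -245.6, 194.4]
tcp_rot: [0.68, 0.733, -0.0, -0.001]
contact_force: [0.1, 0.4, -1.3]
grip_width: 0.665
grasp_force: 32.4
```

```bash
python3 - <<'E'
from h import *
p,M=pose(); im,d,P,m=cloud("wrist"); np.savez("w6.npz",im=im,P=P); cv2.imwrite("pics/w6.png",im[150:480])
hsv=cv2.cvtColor(im,cv2.COLOR_BGR2HSV); T=(P-p)@M  # tool frame
s=(hsv[...,1]<130)&(hsv[...,2]>90)&(abs(T[...,0]-29)<10)&(abs(T[...,1])<22)&(abs(T[...,2]+22)<20); q=T[s]; print("spot tool",len(q),q.mean(0),q.min(0),q.max(0)) if s.any() else print("none")
t=(np.hypot(T[...,0],T[...,1])<12)&(T[...,2]>-75)&(T[...,2]<-45); print("stalk",t.sum(),T[t].mean(0))
plan([594.9,269.3,230],4.4)
E
```

```text
t 23.98 tcp [ 632.1 -245.6  194.4] yawY 4.27 tilt 0.11 F [ 0.1  0.4 -1.3] grip 0.665 gf 32.4
spot tool 1743 [ 28.32212096   0.50226492 -24.18076475] [ 19.10035591 -16.80357771 -34.34738717] [29.57086533 21.03439925 -2.35560211]
stalk 4651 [ 3.29633943e+00  2.19731958e-02 -5.70393097e+01]
t 24.02 tcp [ 632.2 -245.6  194.8] yawY 4.30 tilt 0.07 F [-0.4  0.1 -1.8] grip 0.665 gf 32.4
turn [-0.0002 -0.0001 -0.0003] rows 0.01170658602313014 shift [ 0.8605  0.0038 -0.0587] rows 8.293263954637709
```

View pics/w6.png

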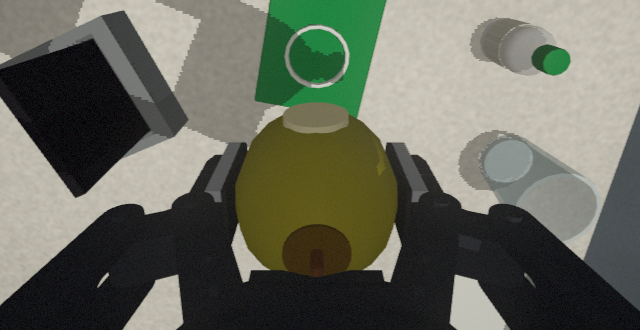

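The pear is held upright at (317,190) in the crop, with the spot at (316,118) facing along tool x. Moving over to the station at a safe height.

Call:
play_rows(
  targets="0 0 0 0.05 0.0004 -0.012 -1; 0 0 0 0.08 0.0004 -0.012 -1; 0 0 0 0.085 0.0004 -0.012 -1; 0 0 0 0.085 0.0004 -0.012 -1; 0 0 0 0.085 0.0004 -0.011 -1; 0 0 0 0.085 0.0004 0 -1; 0 0 0 0.085 0.0004 0 -1; 0 0 0 0.085 0.0004 0 -1; 0 0 0 0.085 0.0004 0 -1; 0 0 0 0.08 0.0002 0 -1; 0 0 0 0.055 0 0 -1; 0 0 0 0 0 0 -1",
)

```text
t: 25.52
ee_pos: [594.5, 271.1, 230.7]
tcp_rot: [0.679, 0.734, 0.0, -0.0]
contact_force: [0.1, 0.1, -1.3]
grip_width: 0.666
grasp_force: 32.4
```

```bash
python3 - <<'E'
from h import *
plan([594.7,270.3,77.9],4.4)
im,d,P,m=cloud("top")
q=P[(P[...,2]>120)&(P[...,2]<140)&(abs(P[...,0]-580)<80)&(P[...,1]>370)&(P[...,1]<500)]; print("camtop",cv2.minAreaRect(q[:,:2].astype(np.float32)))
E
```

```text
t 25.52 tcp [594.5 271.1 230.7] yawY 4.50 tilt 0.02 F [ 0.1  0.1 -1.3] grip 0.666 gf 32.4
turn [-0.     -0.0001  0.0003] rows 0.009935728519687414 shift [-0.0014  0.0003  0.2547] rows 2.4492276259497534
camtop ((578.419921875, 443.7594299316406), (59.22862243652344, 91.40946197509766), 4.084068298339844)
```

Call:
play_rows(
  targets="0 0 0 -0.0014 0.0003 0.02 -1; 0 0 0 0 0 0.035 -1; 0 0 0 0 0 0.04 -1; 0 0 0 0 0 0.04 -1; 0 0 0 0 0 0.04 -1; 0 0 0 0 0 0.04 -1; 0 0 0 0 0 0.025 -1; 0 0 0 0 0 0.0147 -1; 0 0 0 0 0 0 -1; 0 0 0 0 0 0 -1; 0 0 0 0 0 0 -1; 0 0 0 0 0 0 -1",
)

```text
t: 27.08
ee_pos: [595.5, 268.2, 78.8]
tcp_rot: [0.679, 0.734, 0.0, 0.0]
contact_force: [0.3, 0.1, -1.0]
grip_width: 0.665
grasp_force: 32.4
```

```bash
python3 - <<'E'
from h import *
p,M=pose(); im,d,P,m=cloud("wrist"); cv2.imwrite("pics/w7.png",im); hsv=cv2.cvtColor(im,cv2.COLOR_BGR2HSV); T=(P-p)@M
s=(hsv[...,1]<130)&(hsv[...,2]>70)&(abs(T[...,0]-29)<4)&(abs(T[...,1])<14)&(abs(T[...,2]+22)<14)
n,l,st,ce=cv2.connectedComponentsWithStats(s.astype(np.uint8)); k=1+np.argmax(st[1:,4]); q=P[l==k]; t=T[l==k]
o=np.array([594.8,269.3,0]); a=np.radians(94.4); X=np.array([np.cos(a),np.sin(a),0]);Y=np.array([-np.sin(a),np.cos(a),0])
q=q-o; print("spot station",len(q),(q@X).mean(),(q@Y).mean(),q[:,2].mean(),"y range",np.percentile(q@Y,[1,99]),"z",np.percentile(q[:,2],[1,99]))
# yellow ring / lens seen by wrist
g=(P[...,1]>370)&(P[...,1]<440)&(abs(P[...,0]-585)<50)&(P[...,2]>60)
h=(hsv[...,0]>18)&(hsv[...,0]<35)&(hsv[...,1]>140)&g; r=P[h]-o; print("ring",len(r),(r@X).mean() if len(r) else 0,[((r@Y).min(),(r@Y).max()),r[:,2].max()] if len(r) else 0)
im,d,P,m=cloud("side"); cv2.imwrite("pics/s7.png",cv2.resize(im[180:430,180:380],None,fx=2.4,fy=2.4)); hsv=cv2.cvtColor(im,cv2.COLOR_BGR2HSV)
b=(hsv[...,0]>105)&(hsv[...,0]<130)&(hsv[...,1]>120)&(abs(P[...,0]-603)<60)&(abs(P[...,1]-160)<30); q=P[b]; print("plate",len(q),q.mean(0),np.percentile(q[:,2],99))
E
```

```text
t 27.07 tcp [595.5 268.2  78.8] yawY 4.44 tilt 0.05 F [ 0.3  0.1 -1. ] grip 0.665 gf 32.4
spot station 1720 27.303735551312908 -0.806208741260064 103.25539843344653 y range [-11.6978563   10.06181529] z [ 90.17624986 112.31376101]
ring 0 0 0
plate 163 [579.25424041 162.25634118 101.2972598 ] 134.54542529109887
```

View pics/s7.png

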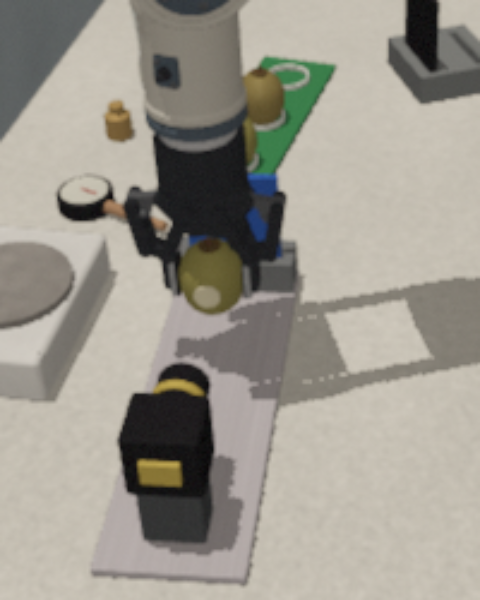

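In the side view, the pear at (212,275) is upright with the spot at (207,297) facing the camera at (178,400), and the plate stands behind it. Everything is within tolerance, so I'm handing in.

```bash
python3 -c "
from station import *
print(sign_off())"
```

```text
the job is handed in; nothing more can be done
None
```

I handed the job in at about 27 s of the 66 s limit, with no verdict shown: the blue plate is home in the slot and released, and the peeled pear is held upright, its spot facing the lens about 10 cm away and measured within about 3 mm of the focus point.

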